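# Hang the upper beam on the stall's display stand

## Robot

A 6-joint arm with a two-finger parallel gripper is mounted at the origin on the work surface. World frame = base frame: x ahead of the robot, y to its left, z up, the work surface at z = 0. Lengths are in mm, angles in rad, forces in N, time in s.
With the tool pointing down it reaches from about 300 to 825 mm from the base axis. Payload 5.4 kg.
Tool frame: the origin (TCP) lies at the very end of the fingers, on their centre line; the grasp point (between the pads) lies 19 mm behind it; z points along the fingers, y is the line along which they close (so a half turn about z gives the same grasp; the last joint's range is limited). The gripper opens to 92 mm and grips with 3 to 60 N. Pads are 20 mm wide; open, the fingers measure 128 mm over their backs; the gripper's body (75 mm by 189 mm) begins 69 mm behind the grasp point.
Start: joints at [0.971, 0.158, 1.597, -0, 1.386, -0.21], TCP at [218.51, 531.845, 214.601] pointing down, gripper open.
Joint ranges: [-2.91, 2.91], [-0.94, 2.29], [0.18, 2.7], [-1.29, 4.43], [0.17, 2.64], [-3, 3]. Speed limits (rad/s): [2.57, 2.57, 3.14, 3.14, 3.14, 3.14].

## Interface

Orientations are given as a unit quaternion [w, x, y, z].
In Python, from rig import manip gives the robot as it stands.
- The arm moves only by the shell command python3 -m jog 'ROWS' [FORCE]. ROWS is JSON, a list of rows, each a list of 5 numbers: the opening, from -1 (shut) to 1 (fully open), then the shift along the tool's x, y, z in cm, then the turn about the tool's z in degrees. A call has 1 to 10 rows; each row is the pose to reach, as a shift and turn from the pose commanded when the call began, along the tool's axes at that moment; what a row does not reach only later rows make up. A row lasts 1/8 s, in which the tool goes at most 62.5 mm and 10.7 degrees, less where a joint would pass 70% of its speed; a pose out of reach is approached as far as the arm can. A call with a gripper value outside its range is refused whole. The fingers move at their own pace and stop on an object; FORCE is the grip in N (left out, the last holds). Time passes only in rows, so rows that repeat a pose let the fingers close. It gives the time, the measured TCP pose, the force, the opening and the grip force at its end, in the units of the state.
- manip.get_state(): the state, without advancing time (a new reading comes with each control period).
- manip.read_camera(name): name is "side" or "top" or "wrist"; returns the picture (420x560x3 uint8, red, green, blue); there is no depth.
- manip.camera_info(name): a dict with "fov_y" (degrees; the focal length in pixels is half the picture's height over the tangent of half this angle, whatever the lens; pixels are square), "cx", "cy" (the principal point, pixels), "origin" and "orientation" of the camera in the world; the wrist camera has in their place "mount" (4x4, takes a point from camera to tool coordinates, whose origin is the TCP and whose axes are the flange's). Camera axes: x right, y up, looking along -z (the intrinsics and any distortion apply to the point x, -y, -z); pixel columns grow to the right and rows downward; lengths in mm; the calibration is good to about 2 mm. A picture is of the moment at which its call begins: read the wrist's pose just before it. camera_info takes no time and is no camera call.
- manip.hand_in(): hands the job in; it is judged then, once.
The state is a dict: "time_s": time; "q": joint angles; "dq": joint speeds; "tau": joint torques, N m; "tcp_pos": TCP position; "tcp_rot": TCP orientation; "wrist_force": force on the tool from outside, world axes, zero at the start; "ft_torque": the same for the moment, N m; "width": opening from 0.0 (shut) to 1.0 (fully open); "grip_force": force on a finger pad.
Only numpy, scipy, OpenCV 4.12 (cv2) and the standard library are available. Lean on these libraries where they do the work, as an engineer would, in place of code of your own. Each camera call takes 0.05 s, during which the arm holds its last target. There are 200 camera calls.

## Task

On the model maker's stall the two-post display stand still lacks its upper beam. Take the longer of the two loose aluminium beams, put its two rear hook tabs through the free upper slots of the posts, and push it down until both ends have snapped fully home and it hangs level and upright on the posts; let go of it, and leave the shorter beam where it lies.

Things in the scene. Friction and masses are not known exactly. Their poses are not given: they have to be found in the camera images.
- beam: Longer loose beam: aluminium bar 240 long (y), 24 deep (x), 44 high, 0.35 kg, lying right way up; grip its middle from above across the 24. Origin: centre of underside. From its rear (+x) face two steel hook tabs, 12 wide, at y -105 and +105, run 25 back at height 26 to 34, then turn down to height 4. Inside, the hooks are open about 19 at the tip, narrowing to 6 at the top.
- stand: Fixed grey stand, two channel posts 50 wide, 194 high, centred at y -105 and +105, nothing between them above height 60. Origin: on the table midway, in the plane of the front faces; x to the back (fronts face the robot), z up. A fixed lower beam sticks out 23 in front, height 14 to 58. Each post's 4 thick front wall has an open slot, 34 wide, height 110 (sill) to 182, with 45 of room behind.
- seat (a point): Where the hung beam's origin lies, tabs down on the sills: stand x -12, y 0, z 84; axes of stand and hung beam. Tabs pass the slots freely with the beam 46 to 60 above this. Press its rear face to the posts, then push down: a sloped spring catch in each slot is pushed back, then snaps over the tab. Takes some 5 N more than its weight, for 35 mm. Hung, it may sit 3 off the posts, 11 to a side.
- short_beam: Shorter loose beam, not wanted: same section and hooks, but 160 long with tabs at y -65 and +65, too short for the posts. Origin: centre of its underside.
Not all that is in view belongs to the job. Leave any purple look-alike of the beam alone.

How it is judged (in metres and radians):
At the end, for the whole second after the job is handed in: The longer beam hangs released and at rest: origin at most 3 mm above the seat point, within 8 mm behind or 10 mm before it in x and 14 mm in y; level along its length to 0.015 rad (both ends under their catches), top up within 0.18 rad, square to the stand within 0.2 rad (x of beam in the frame of seat between -0.01 and 0.008 m and y of beam in the frame of seat between -0.014 and 0.014 m and z of beam in the frame of seat between -0.006 and 0.003 m and angle between beam's own y axis and vertical between 1.555 and 1.587 rad and angle between beam's own z axis and vertical below 0.18 rad and angle between the x axis of beam and the x axis of stand, either way round below 0.2 rad and linear speed of beam below 0.02 m/s); the robot touches nothing.
It fails at once if The shorter beam is moved more than 40 mm from its place (distance of short_beam from where it was at the start of the episode above 0.04 m).
It also fails if it takes over 42 s, if anything falls off the work surface, if the arm or the gripper's body presses on something with over 40 N, if the wrist force passes 120 N, or if a joint passes its speed limit or range.

## Working session

There is one attempt and no reset: what is moved stays moved. The work goes in short steps, Python scripts to look and compute and a shell command to move; the robot and the scene stay as the last step left them, time stands still between calls to the robot, and variables do not carry over. Pictures are saved under pics/ and viewed, at most 10 in all, crops included, and the job is handed in when it is done.

```bash
mkdir -p pics; python3 - <<'E'
from rig import manip
import cv2,json
for n in("side","top","wrist"):
    im=manip.read_camera(n); cv2.imwrite(f"pics/{n}0.png",im[:,:,::-1])
    print(n,manip.camera_info(n))
print(manip.get_state())
E
```

```text
side {'fov_y': 54.557140180977036, 'cx': 282.49891358271157, 'cy': 211.00370252499425, 'origin': array([ 101.5302245 , -476.32238264,  706.49569165]), 'orientation': array([ 0.88574321,  0.36010943, -0.11830122, -0.2679272 ])}
top {'fov_y': 57.1879688502362, 'cx': 285.1879623516906, 'cy': 204.03727586050067, 'origin': array([292.97192049,  28.07920911, 861.87804586]), 'orientation': array([ 0.75251601,  0.08572203, -0.0785304 , -0.64823172])}
wrist {'fov_y': 71.77225058959645, 'cx': 282.19311972854024, 'cy': 208.24796164614202, 'mount': array([[-9.97267559e-05,  9.64404600e-01,  2.64431006e-01,
         7.58213462e+01],
       [ 9.99999968e-01,  3.43273020e-05,  2.51942258e-04,
         2.64029634e-02],
       [ 2.33897069e-04,  2.64431023e-01, -9.64404572e-01,
        -1.69924629e+02],
       [ 0.00000000e+00,  0.00000000e+00,  0.00000000e+00,
         1.00000000e+00]])}
{'time_s': 0.15, 'q': array([ 9.70890729e-01,  1.58887912e-01,  1.59788827e+00, -3.14257077e-05,
        1.38618566e+00, -2.10063076e-01]), 'dq': array([-0.000182  , -0.00229164, -0.00331869,  0.00137662, -0.00028052,
       -0.00119411]), 'tau': array([ 4.35456977e-04, -3.85916841e+01, -3.22434390e+01,  7.01461500e-02,
        3.51293036e-02, -9.36791525e-05]), 'tcp_pos': array([218.26965956, 531.46695733, 213.88168686]), 'tcp_rot': array([-2.55538763e-04,  1.93686402e-01,  9.81063254e-01, -6.35301963e-04]), 'wrist_force': array([-0.19798292,  0.10913847, -0.11202026]), 'ft_torque': array([-0.00441292, -0.03992631,  0.0269944 ]), 'grip_force': 0.0, 'width': 0.9996737973745987}
```

View pics/top0.png

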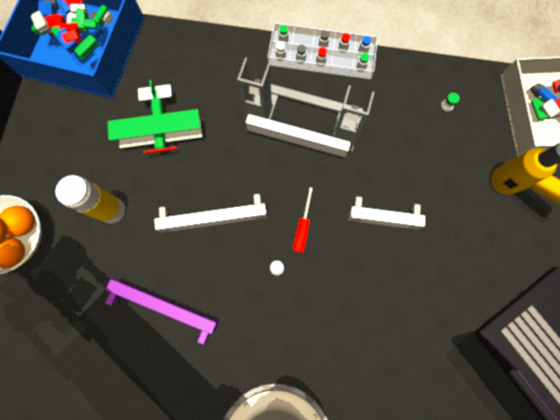

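View pics/side0.png

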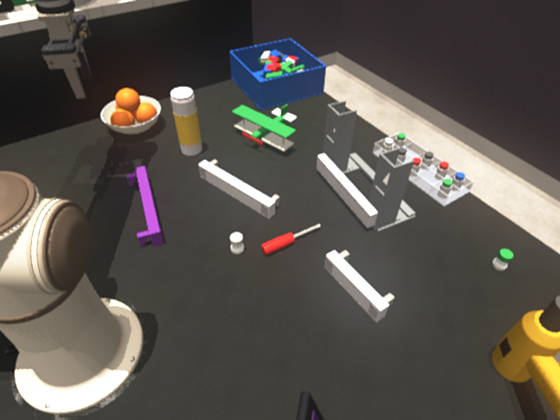

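Candidates in the top view: a white beam at (210,217), which is long; a white beam at (388,216), which is short; a purple one at (160,310), a decoy; and the stand's fixed lower beam at (298,135). I choose (210,217) and will check it in a close crop.

```bash
python3 - <<'E'
import cv2
a=cv2.imread("pics/top0.png")
cv2.imwrite("pics/c1.png",cv2.resize(a[180:245,145:285],None,fx=5.7,fy=5.7,interpolation=cv2.INTER_CUBIC))
cv2.imwrite("pics/c2.png",cv2.resize(a[50:165,230:385],None,fx=5,fy=5,interpolation=cv2.INTER_CUBIC))
E
```

```text
(no output)
```

View pics/c1.png

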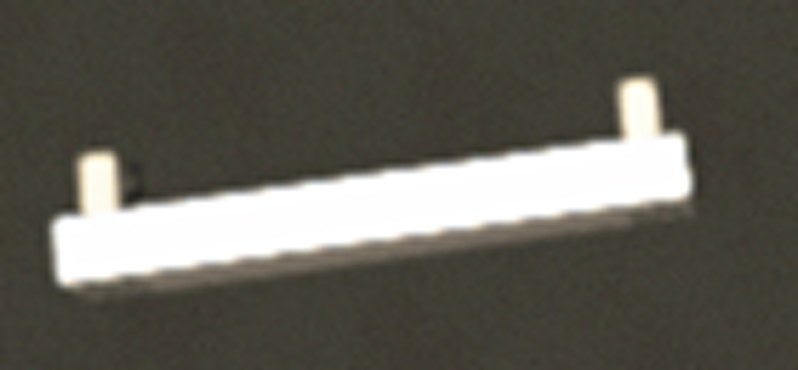

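View pics/c2.png

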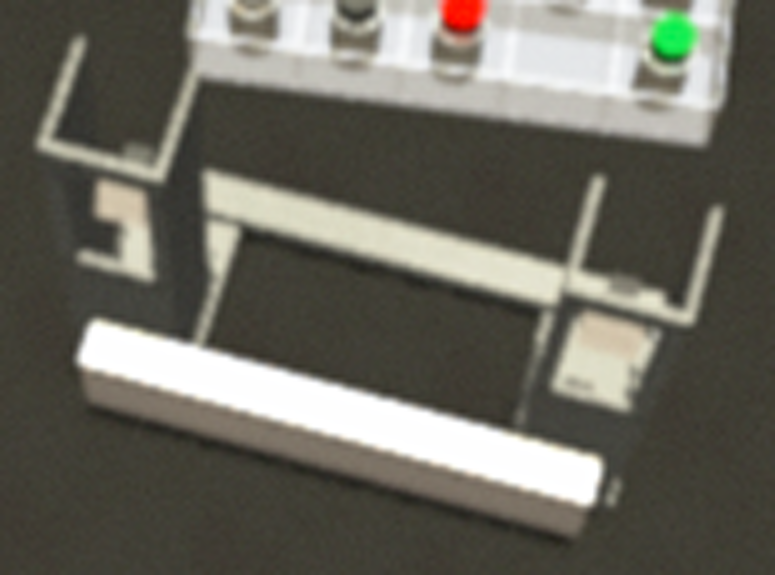

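Crop 1 shows the long beam with two white-ish tabs to the rear (tops at about (98,155) and (637,80)); its length will be checked below. Crop 2 shows the stand: post tops at (40,146)–(160,178) and (567,275)–(690,322), lower beam top at (95,320)–(590,503).

```bash
cat >h.py <<'E'
import numpy as np
from rig import manip
from scipy.spatial.transform import Rotation as R
from scipy.optimize import least_squares
def rot(q): return R.from_quat(np.r_[q[1:],q[0]])
def cam(n,st=None):
    i=manip.camera_info(n); f=210/np.tan(np.radians(i['fov_y']/2))
    if n=='wrist':
        M=np.array(i['mount']); T=rot(st['tcp_rot']).as_matrix()
        return T@M[:3,:3],st['tcp_pos']+T@M[:3,3],f,i['cx'],i['cy']
    return rot(i['orientation']).as_matrix(),i['origin'],f,i['cx'],i['cy']
def proj(c,P):
    p=(np.asarray(P)-c[1])@c[0]
    return np.c_[c[3]+c[2]*p[:,0]/-p[:,2],c[4]-c[2]*p[:,1]/-p[:,2]]
def place(v,L):
    c,s=np.cos(v[2]),np.sin(v[2]);L=np.asarray(L,float)
    return np.c_[v[0]+c*L[:,0]-s*L[:,1],v[1]+s*L[:,0]+c*L[:,1],L[:,2]]
def fit(obs,v0): # obs: list of (cam, local pts, pixels)
    r=lambda v:np.concatenate([(proj(c,place(v,L))-np.asarray(p)).ravel() for c,L,p in obs])
    s=least_squares(r,v0,loss='soft_l1'); return s.x,r(s.x).reshape(-1,2)
E
cat >m.py <<'E'
from h import *
np.set_printoptions(precision=3,suppress=True)
t=cam('top')
d=lambda P,k,o:(np.array(P)+.5)/k-.5+o
pb=d([(52,217),(62,287),(685,134),(690,198)],5.7,(145,180))
ps=d([(40,146),(160,178),(567,275),(690,322)],5,(230,50))
print(fit([(t,[(12,120,44),(-12,120,44),(12,-120,44),(-12,-120,44)],pb)],[400,150,0]))
print(fit([(t,[(0,130,194),(0,80,194),(0,-80,194),(0,-130,194)],ps)],[550,50,0]))
pl=d([(95,320),(78,362),(603,458),(590,503)],5,(230,50))
print(fit([(t,[(0,120,58),(-23,120,58),(0,-120,58),(-23,-120,58)],pl)],[550,50,0]))
E
python3 m.py
```

```text
(array([434.855, 207.334,   0.289]), array([[ 0.462,  0.719],
       [-0.587, -0.677],
       [-0.222,  0.272],
       [ 0.32 , -0.293]]))
(array([665.442,  46.311, -12.699]), array([[-0.532, -0.231],
       [ 0.287, -0.074],
       [-0.387,  1.852],
       [ 0.656, -0.773]]))
(array([663.276,  46.313,  -0.137]), array([[-0.573, -0.45 ],
       [-0.252,  0.126],
       [ 0.35 , -0.03 ],
       [ 0.437,  0.262]]))
```

```bash
cat >g.py <<'E'
from h import *; import sys
# g.py x y z yaw(tool y axis, rad): shift in tool axes (cm) and turn (deg)
x,y,z,a=map(float,sys.argv[1:5]); s=manip.get_state(); T=rot(s['tcp_rot']).as_matrix()
d=T.T@(np.array([x,y,z])-s['tcp_pos'])/10
cur=np.arctan2(T[1,1],T[0,1]); print('shift cm',d.round(2),'turn',round(np.degrees(cur-a),2),'tilt',T[2].round(4),'F',s['wrist_force'].round(1),'tcp',s['tcp_pos'].round(1),'w',round(s['width'],3),'t',s['time_s'])
E
python3 g.py 434.9 207.3 214 .289
```

```text
shift cm [-3.236e+01 -2.175e+01  1.000e-02] turn 51.11 tilt [ 3.0e-04 -1.3e-03 -1.0e+00] F [-0.2  0.1 -0.1] tcp [218.3 531.5 213.9] w 1.0 t 0.15
```

```bash
python3 -m jog '[[1,-4.6,-3.1,0,7.3],[1,-9.2,-6.2,0,14.6],[1,-13.8,-9.3,0,21.9],[1,-18.4,-12.4,0,29.2],[1,-23,-15.5,0,36.5],[1,-27.6,-18.6,0,43.8],[1,-32.4,-21.8,0,51.1],[1,-32.4,-21.8,0,51.1],[1,-32.4,-21.8,0,51.1]]' 30; python3 g.py 434.9 207.3 11 .289
python3 - <<'E'
from h import *;import cv2
s=manip.get_state();im=manip.read_camera('wrist');cv2.imwrite('pics/w1.png',im[:,:,::-1])
c=cam('wrist',s)
v=(434.9,207.3,.289);print(proj(c,place(v,[(12,120,44),(-12,120,44),(12,-120,44),(-12,-120,44)])))
E
```

```text
time_s: 1.27
tcp_pos: [434.8, 207.4, 214.3]
tcp_rot: [-0.001, 0.598, 0.802, -0.0]
wrist_force: [0.2, -0.9, 0.4]
width: 0.999
grip_force: 0.0
shift cm [-3.000e-02  2.000e-02  2.033e+01] turn 0.04 tilt [ 6.e-04 -9.e-04 -1.e+00] F [ 0.2 -0.9  0.4] tcp [434.8 207.4 214.3] w 0.999 t 1.275
[[294.47051105  86.34979204]
 [272.45405045  86.33926745]
 [292.31276492 283.61334312]
 [273.9700221  283.59277693]]
```

View pics/w1.png

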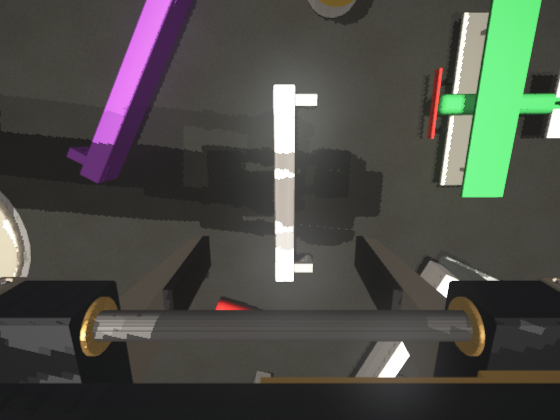

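The wrist view shows the beam with corners at about (273,86), (295,86), (275,281) and (293,281), within about 2 px of the prediction. The fingers straddle it, so I descend and grip.

```bash
python3 -m jog '[[1,0,0,5,0],[1,0,0,10,0],[1,0,0,15,0],[1,0,0,18,0],[1,0,0,20.2,0],[1,0,0,20.2,0],[-1,0,0,20.2,0],[-1,0,0,20.2,0],[-1,0,0,20.2,0],[-1,0,0,20.2,0]]' 40;python3 -m jog '[[-1,0,0,0,0],[-1,0,0,0,0],[-1,0,0,-1,0],[-1,0,0,-4,0],[-1,0,0,-8,0],[-1,0,0,-12,0],[-1,0,0,-14,0],[-1,0,0,-14,0]]' 40
python3 g.py 434.9 207.3 160 .289
```

```text
time_s: 2.58
tcp_pos: [435.7, 207.1, 13.0]
tcp_rot: [0.0, 0.598, 0.802, 0.0]
wrist_force: [0.1, -0.7, -0.0]
width: 0.586
grip_force: 0.0
time_s: 3.58
tcp_pos: [436.2, 207.3, 154.2]
tcp_rot: [0.001, 0.598, 0.802, 0.001]
wrist_force: [0.0, -1.0, -3.9]
width: 0.258
grip_force: 40.0
shift cm [ 0.04 -0.13 -0.58] turn 0.01 tilt [-3.0e-04  3.2e-03 -1.0e+00] F [ 0.  -1.  -3.9] tcp [436.2 207.3 154.2] w 0.258 t 3.575
```

```bash
python3 g.py 607.9 54 150 -.135
```

```text
shift cm [-19.59  12.08   0.46] turn 24.31 tilt [-3.0e-04  3.2e-03 -1.0e+00] F [ 0.  -1.  -3.9] tcp [436.2 207.3 154.2] w 0.258 t 3.575
```

```bash
python3 -m jog '[[-1,-4,0.5,0,3],[-1,-8,1.5,0,7],[-1,-12,3,0,12],[-1,-16,5,0,17],[-1,-19,7,0.2,22],[-1,-19.6,9,0.4,24.3],[-1,-19.6,11,0.4,24.3],[-1,-19.6,12.1,0.4,24.3],[-1,-19.6,12.1,0.4,24.3],[-1,-19.6,12.1,0.4,24.3]]'
python3 g.py 607.9 54 150 -.135
python3 - <<'E'
from h import *;import cv2
s=manip.get_state();ims=[manip.read_camera(n)[:,:,::-1] for n in('wrist','side','top')]
for n,i in zip('wst',ims):cv2.imwrite(f'pics/{n}2.png',i)
t=cv2.resize(ims[0],(400,300));b=cv2.resize(ims[1][70:250,280:480],(400,360),interpolation=2)
a=cv2.resize(ims[2][40:200,200:400],(400,320),interpolation=2)
z=np.zeros((600,800,3),np.uint8);z[:300,:400]=t;z[:360,400:]=b;z[300:,:400]=a[:300]
cv2.imwrite('pics/m2.png',z)
E
```

```text
time_s: 4.82
tcp_pos: [606.3, 53.8, 148.0]
tcp_rot: [-0.0, 0.753, 0.658, -0.001]
wrist_force: [0.7, -0.4, -4.1]
width: 0.258
grip_force: 40.0
shift cm [ 0.04  0.15 -0.2 ] turn 0.02 tilt [-2.0e-04 -1.5e-03 -1.0e+00] F [ 0.7 -0.4 -4.1] tcp [606.3  53.8 148. ] w 0.258 t 4.825
```

View pics/m2.png

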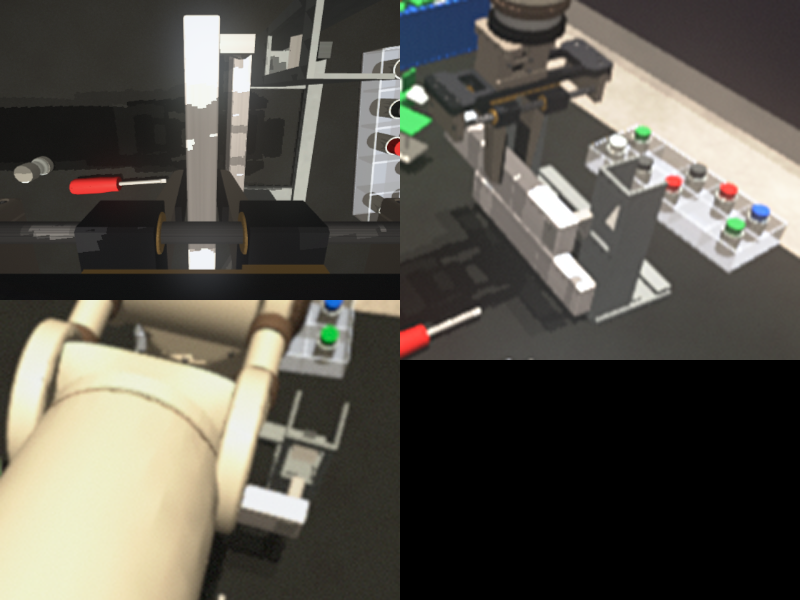

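The wrist view shows the beam's left end with its hook at (240,43), and the left post's slot beyond it. The side view shows the beam level in front of the posts. I'll enlarge the wrist and top views to check the offset.

```bash
python3 - <<'E'
from h import *;import cv2
a=cv2.imread('pics/w2.png')[0:150,245:445];cv2.imwrite('pics/c3.png',cv2.resize(a,None,fx=4,fy=4,interpolation=2))
s=manip.get_state();c=cam('wrist',s)
for v in[(664.4,46.3,-.135)]:
  for P in [(0,130,194),(0,80,194),(0,122,182),(0,88,182),(0,122,110),(0,88,110)]:
    print(P,((proj(c,place(v,[P]))-(245,0))*4).round())
b=(606.3,53.8,-.135)
for P in [(12,120,44),(-12,120,44),(37,111,34),(37,99,34),(12,111,34)]:
    Q=place(b,[P]);Q[:,2]+=136;print('beam',P,((proj(c,Q)-(245,0))*4).round())
t=cam('top')
E
```

```text
(0, 130, 194) [[ 804. -121.]]
(0, 80, 194) [[731. 457.]]
(0, 122, 182) [[729.  33.]]
(0, 88, 182) [[688. 386.]]
(0, 122, 110) [[516. 210.]]
(0, 88, 110) [[499. 431.]]
beam (12, 120, 44) [[272.  67.]]
beam (-12, 120, 44) [[43. 67.]]
beam (37, 111, 34) [[478. 188.]]
beam (37, 99, 34) [[471. 301.]]
beam (12, 111, 34) [[261. 188.]]
```

View pics/c3.png

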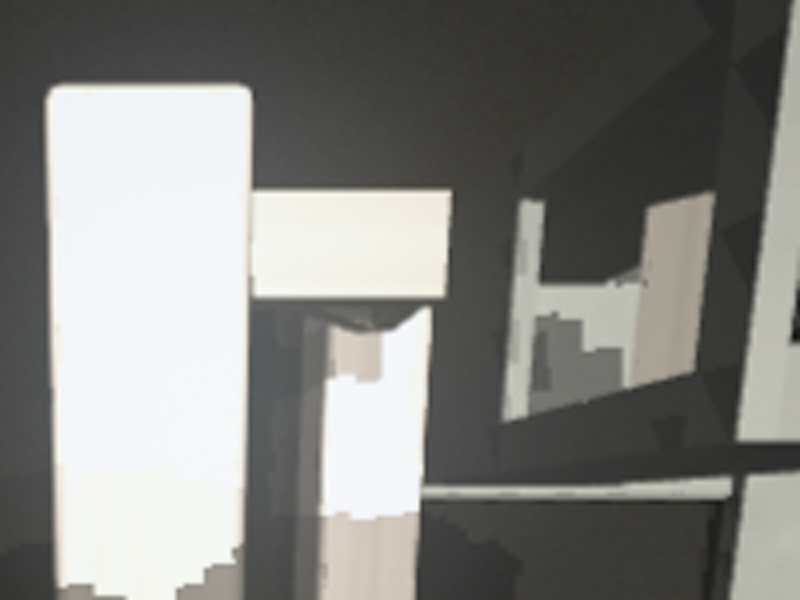

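The sill corners sit at (520,198) and (503,421), within about 3 px (true scale) of the prediction. The beam looks slightly lower than expected at this end, so I'll check its level from the side and top views.

```bash
python3 - <<'E'
from h import *;import cv2
a=cv2.imread('pics/s2.png')[120:220,290:400];b=cv2.imread('pics/t2.png')[80:160,310:400]
z=np.zeros((600,800,3),np.uint8);z[:500,:550]=cv2.resize(a,None,fx=5,fy=5,interpolation=2)
z[400:600,550:775]=cv2.resize(b,None,fx=2.5,fy=2.5,interpolation=2)
cv2.imwrite('pics/c4.png',z)
b=(606.3,53.8,-.135)
for n,o,k,sh in(('side',(290,120),5,0),('top',(310,80),2.5,(550,400))):
  c=cam(n)
  for P in [(12,120,44),(-12,120,44),(-12,120,0),(12,-120,44),(-12,-120,44),(-12,-120,0),(12,-120,0),(37,-111,34),(37,-99,34)]:
    Q=place(b,[P]);Q[:,2]+=136;print(n,P,((proj(c,Q)-o)*k+sh).round())
E
```

```text
side (12, 120, 44) [[111. -21.]]
side (-12, 120, 44) [[66. -9.]]
side (-12, 120, 0) [[62. 69.]]
side (12, -120, 44) [[405. 279.]]
side (-12, -120, 44) [[355. 296.]]
side (-12, -120, 0) [[339. 377.]]
side (12, -120, 0) [[387. 360.]]
side (37, -111, 34) [[439. 268.]]
side (37, -99, 34) [[422. 251.]]
top (12, 120, 44) [[364. 462.]]
top (-12, 120, 44) [[354. 490.]]
top (-12, 120, 0) [[361. 514.]]
top (12, -120, 44) [[665. 544.]]
top (-12, -120, 44) [[657. 572.]]
top (-12, -120, 0) [[648. 593.]]
top (12, -120, 0) [[655. 566.]]
top (37, -111, 34) [[659. 517.]]
top (37, -99, 34) [[644. 513.]]
```

View pics/c4.png

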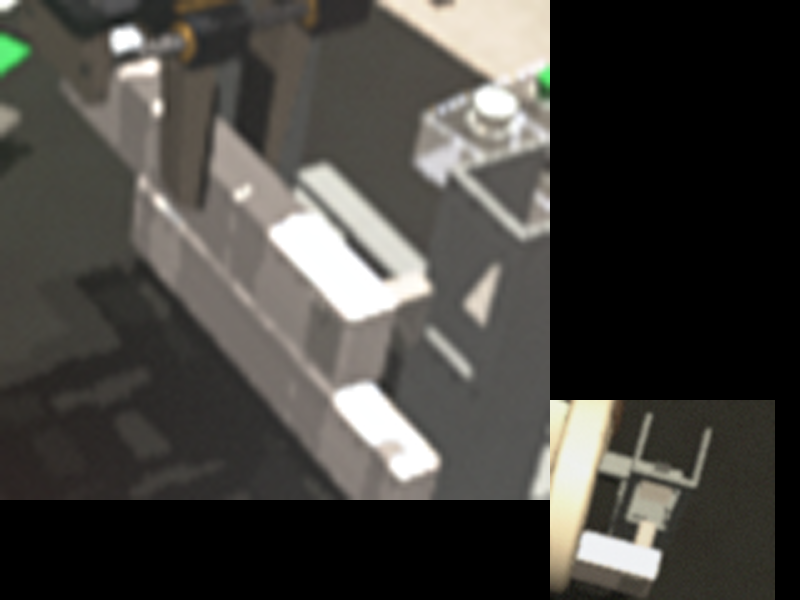

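```bash
python3 - <<'E'
from h import *
np.set_printoptions(precision=2,suppress=True)
s=manip.get_state()
W=cam('wrist',s);S=cam('side')
w=np.array([(251,190),(251,297),(451,190),(446,297),(250,86),(47,86)])/4+(245,0)
Lw=np.array([(12,111,34),(12,99,34),(37,111,34),(37,99,34),(11,120,44),(-11,120,44)])
sd=np.array([(348,322),(395,312),(431,287)])/5+(290,120)
Ls=np.array([(-12,-120,44),(12,-120,44),(37,-111,34)])
def P(v,L): return v[:3]+R.from_euler('zyx',[v[3],v[4],v[5]]).apply(L)
def r(v): return np.r_[(proj(W,P(v,Lw))-w).ravel(),(proj(S,P(v,Ls))-sd).ravel(),(v[4])*20,(v[3]+.135)*50,(v[0]-606.3)*.3]
o=least_squares(r,[606,54,125,-.135,0,0],loss='soft_l1');print(o.x,r(o.x))
E
```

```text
[607.45  56.52 122.45  -0.13  -0.02   0.02] [-0.37  0.66 -0.82  0.36  0.43  0.11  0.04 -0.09 -0.51 -0.85  1.72 -0.24
 -0.06  0.34  0.43 -1.23 -0.11  1.06 -0.4   0.29  0.34]
```

The beam is gripped lower than planned: its underside is about 25 mm below the TCP, and it is about level. I raise 15 mm, then go forward.

```bash
python3 -m jog '[[-1,-0.1,0,-0.8,0],[-1,-0.15,0.1,-1.5,0],[-1,-0.15,0.1,-1.5,0],[-1,-0.15,1,-1.5,0],[-1,-0.15,2,-1.5,0],[-1,-0.15,3,-1.5,0],[-1,-0.15,3.6,-1.5,0],[-1,-0.15,4,-1.5,0],[-1,-0.15,4,-1.5,0]]'; python3 -m jog '[[-1,0,0.2,0,0],[-1,0,0.3,0,0],[-1,0,0.4,0,0],[-1,0,0.4,0,0]]'; python3 g.py 652.5 47.9 163 -.135;  python3 -m jog '[[-1,0,0.1,0,0],[-1,0,0.2,0,0],[-1,0,0.3,0,0],[-1,0,0.3,0,0]]'
```

```text
time_s: 6.1
tcp_pos: [646.8, 46.8, 163.5]
tcp_rot: [-0.0, 0.753, 0.658, -0.0]
wrist_force: [0.9, 0.2, -3.8]
width: 0.258
grip_force: 40.0
time_s: 6.6
tcp_pos: [650.6, 46.3, 163.6]
tcp_rot: [0.0, 0.753, 0.658, 0.0]
wrist_force: [0.0, -0.5, -3.1]
width: 0.26
grip_force: 40.0
shift cm [0.18 0.16 0.06] turn 0.0 tilt [ 0.  0. -1.] F [ 0.  -0.5 -3.1] tcp [650.6  46.3 163.6] w 0.26 t 6.6
time_s: 7.1
tcp_pos: [652.9, 46.1, 163.5]
tcp_rot: [-0.001, 0.753, 0.658, -0.001]
wrist_force: [-5.4, 0.8, -0.4]
width: 0.262
grip_force: 40.0
```

```bash
python3 -m jog '[[-1,0,0,0.4,0],[-1,0,0,0.8,0],[-1,0,0,1.2,0],[-1,0,0,1.6,0],[-1,0,0,2,0],[-1,0,0,2,0]]'; python3 -m jog '[[-1,0,0,0.4,0],[-1,0,0,0.8,0],[-1,0,0,1.2,0],[-1,0,0,1.6,0],[-1,0,0,2,0],[-1,0,0,2,0]]' 55
```

```text
time_s: 7.85
tcp_pos: [652.9, 46.3, 145.9]
tcp_rot: [-0.001, 0.753, 0.658, -0.0]
wrist_force: [-11.6, 1.9, 8.9]
width: 0.256
grip_force: 40.0
time_s: 8.6
tcp_pos: [652.3, 46.2, 122.9]
tcp_rot: [-0.001, 0.753, 0.658, -0.001]
wrist_force: [-5.4, 1.0, -1.3]
width: 0.259
grip_force: 55.0
```

```bash
python3 -m jog '[[-1,0,0,0.3,0],[-1,0,0,0.6,0],[-1,0,0,0.9,0],[-1,0,0,0.9,0]]'; python3 -m jog '[[-1,0,0,0.2,0],[-1,0,0,0.4,0],[-1,0,0,0.4,0]]'; python3 -m jog '[[-1,0,0,0.2,0],[-1,0,0,0.3,0],[-1,0,0,0.3,0]]'
```

```text
time_s: 9.1
tcp_pos: [652.4, 46.1, 114.2]
tcp_rot: [-0.001, 0.753, 0.658, -0.001]
wrist_force: [-5.0, -0.2, -0.6]
width: 0.256
grip_force: 55.0
time_s: 9.48
tcp_pos: [652.7, 46.2, 109.8]
tcp_rot: [-0.001, 0.753, 0.658, -0.001]
wrist_force: [-3.5, 1.2, -5.4]
width: 0.259
grip_force: 55.0
time_s: 9.85
tcp_pos: [652.9, 46.1, 107.7]
tcp_rot: [-0.001, 0.753, 0.658, -0.001]
wrist_force: [-6.2, 0.7, 0.1]
width: 0.257
grip_force: 55.0
```

```bash
python3 -m jog '[[-1,0,0,0.2,0],[-1,0,0,0.3,0],[-1,0,0,0.3,0]]'; python3 -m jog '[[-1,0,0,0.2,0],[-1,0,0,0.3,0],[-1,0,0,0.3,0]]'
python3 - <<'E'
from h import *;import cv2
s=manip.get_state();w=manip.read_camera('wrist')[:,:,::-1];a=manip.read_camera('side')[:,:,::-1];b=manip.read_camera('top')[:,:,::-1]
z=np.zeros((600,800,3),np.uint8)
z[:360,:400]=cv2.resize(w[0:180,200:400],(400,360),interpolation=2)
z[:400,400:]=cv2.resize(a[130:230,310:410],(400,400),interpolation=2)
z[400:,400:]=cv2.resize(b[80:140,310:430],(400,200),interpolation=2)
cv2.imwrite('pics/c5.png',z)
b=(652.7,47.5,-.135)
W=cam('wrist',s);S=cam('side')
for P in[(12,120,44),(-12,120,44),(37,111,34),(37,99,34)]:
    Q=place(b,[P]);Q[:,2]+=84;print('w',P,((proj(W,Q)-(200,0))*2).round())
for P in[(12,-120,44),(-12,-120,44),(-12,-120,0),(37,-111,34)]:
    Q=place(b,[P]);Q[:,2]+=84;print('s',P,((proj(S,Q)-(310,130))*4+(400,0)).round())
E
```

```text
time_s: 10.22
tcp_pos: [652.9, 46.0, 106.3]
tcp_rot: [-0.001, 0.753, 0.658, -0.001]
wrist_force: [-10.7, 1.0, 6.9]
width: 0.258
grip_force: 55.0
time_s: 10.6
tcp_pos: [652.9, 46.0, 106.3]
tcp_rot: [-0.0, 0.753, 0.658, -0.001]
wrist_force: [-17.9, 0.8, 21.0]
width: 0.256
grip_force: 55.0
w (12, 120, 44) [[222.  42.]]
w (-12, 120, 44) [[115.  42.]]
w (37, 111, 34) [[319.  98.]]
w (37, 99, 34) [[316. 151.]]
s (12, -120, 44) [[700. 233.]]
s (-12, -120, 44) [[663. 247.]]
s (-12, -120, 0) [[649. 306.]]
s (37, -111, 34) [[724. 224.]]
```

View pics/c5.png

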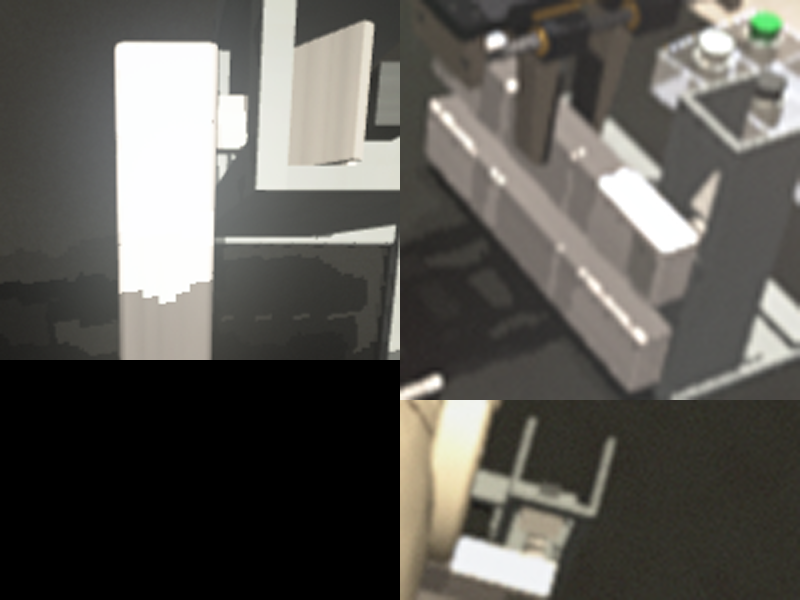

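In this view the beam sits at the predicted seat pose at both ends (left corner (217,43) vs (222,42), right corner (663,250) vs (663,247)), against a hard stop at 21 N. I do one firmer push, relax and release.

```bash
python3 -m jog '[[-1,0,0,0.2,0],[-1,0,0,0.2,0]]'; python3 -m jog '[[-1,0,-0.1,-0.3,0],[-1,0,-0.2,-0.6,0],[-1,0,-0.2,-0.6,0],[-0.2,0,-0.2,-0.6,0],[0,0,-0.2,-0.6,0],[0,0,-0.2,-0.6,0],[0,0,-0.2,-0.6,0]]' ; python3 -m jog '[[0,0,0,-2,0],[0,0,0,-4,0],[0,0,0,-8,0],[0,0,0,-13,0],[0,0,0,-18,0],[0,0,0,-18,0]]'
```

```text
time_s: 11.0
tcp_pos: [652.9, 46.0, 106.2]
tcp_rot: [-0.0, 0.753, 0.658, -0.001]
wrist_force: [-24.5, 0.8, 30.6]
width: 0.258
grip_force: 55.0
time_s: 11.88
tcp_pos: [651.7, 46.2, 105.6]
tcp_rot: [0.0, 0.753, 0.658, 0.0]
wrist_force: [-0.0, -0.5, 0.2]
width: 0.503
grip_force: 0.0
time_s: 12.62
tcp_pos: [654.4, 46.0, 294.1]
tcp_rot: [0.005, 0.753, 0.658, 0.005]
wrist_force: [0.3, 0.4, 0.0]
width: 0.5
grip_force: 0.0
```

```bash
python3 -m jog '[[0,5,-5,0,0],[0,10,-10,0,0],[0,14,-14,0,0],[0,18,-18,0,0],[0,22,-20,0,0],[0,22,-20,0,0],[0,22,-20,0,0],[0,22,-20,0,0]]'
python3 - <<'E'
from h import *;import cv2
a=manip.read_camera('side')[:,:,::-1];b=manip.read_camera('top')[:,:,::-1]
z=np.zeros((600,800,3),np.uint8)
z[:600,:400]=cv2.resize(a[90:240,310:410],(400,600),interpolation=2)
z[:320,400:]=cv2.resize(b[50:178,230:390],(400,320),interpolation=2)
cv2.imwrite('pics/c6.png',z)
b=(652.7,47.,-.135)
T=cam('top');S=cam('side')
for P in[(12,120,44),(-12,120,44),(-12,120,0),(12,-120,44),(-12,-120,44),(-12,-120,0)]:
    Q=place(b,[P]);Q[:,2]+=84;print(P,'s',((proj(S,Q)-(310,90))*4).round(),'t',((proj(T,Q)-(230,50))*2.5+(400,0)).round())
E
```

```text
time_s: 13.62
tcp_pos: [483.7, 289.9, 285.6]
tcp_rot: [0.0, 0.754, 0.657, -0.0]
wrist_force: [-0.0, -0.3, 0.2]
width: 0.494
grip_force: 0.0
(12, 120, 44) s [[ 69. 159.]] t [[439. 118.]]
(-12, 120, 44) s [[ 36. 168.]] t [[430. 143.]]
(-12, 120, 0) s [[ 30. 226.]] t [[435. 167.]]
(12, -120, 44) s [[301. 394.]] t [[717. 193.]]
(-12, -120, 44) s [[264. 407.]] t [[710. 219.]]
(-12, -120, 0) s [[249. 466.]] t [[701. 240.]]
```

View pics/c6.png

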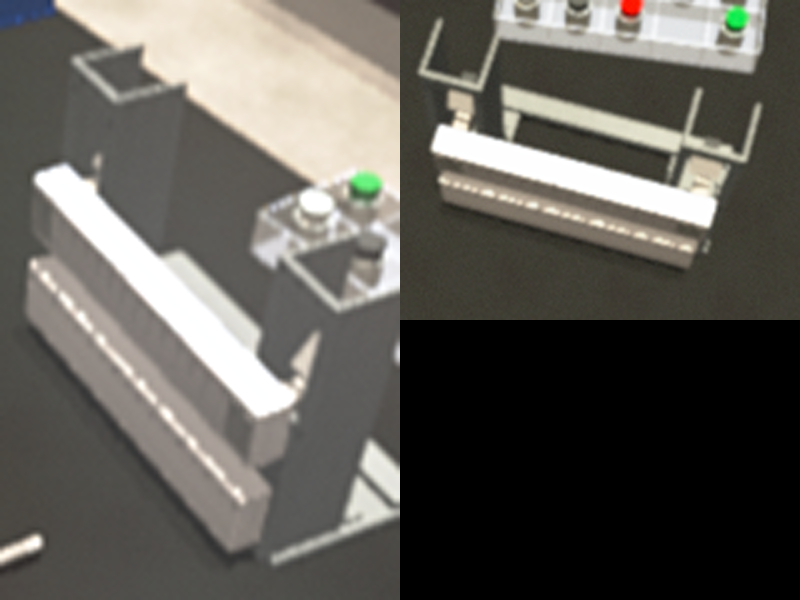

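The released beam hangs level in both views: left front corner (35,178) and right front corner (262,415), each about 2 px from the seat prediction. Both hooks are in the slots and the arm is clear, so I hand in.

```bash
python3 -c "
from rig import manip
print(manip.hand_in())"
```

```text
the job is handed in; nothing more can be done
None
```

The longer beam hangs level on both posts, pushed down to a hard stop, released with the arm clear; the shorter beam was not touched and the job was handed in at about 14 s, but no verdict came back.

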